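Empty the ball-candle mould

TASK

Open the aluminium candle mould: lift off its top half and lay it flat, right way up, on the cork mat. Then lift the three wax castings out of the lower half: lower the two full ball candles gently to the bottom of the deep woven basket, and the short-poured one, the ball with the flat top, gently to the bottom of the steel melting pan. Drop none of the castings, and leave the basket, the pan and everything else on the desk where it stands.

Things in the scene. Friction and masses are not known exactly. Their poses are not given: they have to be found in the camera images.
- mould: Lower half of the two-part aluminium candle mould, fixed to the desk: block 72 mm (x) by 222 mm (y), its flat parting face 45 mm above the desk, on a foot 88 by 238 by 8 mm. Origin: centre of its underside, z up, y along the row of cavities. Two steel register pins, 8 mm thick, stand 6 mm above the face at x = 0, y = -101 and +101 mm. The toggle latches at its ends are already undone.
- mould_face (a point): Centre of the lower half's parting face (axes as mould). Three half-ball cavities, 50 mm diameter with 1 mm play, are sunk in this face at x = 0, y = -64, 0 and +64 mm, one casting in each. With the mould open the castings stand half in, half above the face: only 14 mm apart along the row, with 11 mm of face between each and the long sides
- mould_top: Top half of the mould, loose, about 0.65 kg, lying closed on the lower half: aluminium block 72 mm (x) by 222 mm (y) by 34 mm high, with half-ball cavities and pin holes below that fit over castings and pins with 1 mm play or more, and a pouring trough on top. Origin: centre of the underside; z up, y along the mould. Must rise straight up some 30 mm to clear castings and pins.
- trough (a point): Middle of the rim of the pouring trough that stands on the top half, 56 mm above the half's underside; axes as the top half. The trough is 28 mm wide (x) over its outer walls, 132 mm long (y), 22 mm high, its walls 5 mm thick. The top half balances when the trough is gripped here, across its 28 mm
- candle_1: Full ball candle of cream wax, 50 mm diameter, about 60 g, origin at its centre. It starts in one of the three cavities, its centre level with the parting face. Which casting lies in which cavity varies.
- candle_2: Second full ball candle, the same as candle_1, in another cavity.
- short_candle: Short-poured ball candle of the same wax, 50 mm diameter but with a flat top 15 mm above its centre (40 mm high in all; the flat is 40 mm across), about 54 g. Origin at the ball's centre, z towards the flat. It starts in one of the three cavities, flat up, centre level with the parting face.
- basket: Deep round woven basket of cane, open at the top, loose, 0.45 kg: inner radius 74 mm, outer radius 84 mm, 88 mm high, flat inner floor 5 mm above the desk. Origin: centre of its underside. It stands on the left or the right of the mould, the pan on the other side.
- pan: Round steel melting pan, open at the top, loose, 0.55 kg: inner radius 72 mm, outer radius 76 mm, 82 mm high, flat inner floor 5 mm above the desk. Origin: centre of its underside. A straight handle, its top 76 mm above the desk, runs from the wall to 200 mm from the centre along its +x axis.
- mat: Cork mat, 140 mm (x) by 340 mm (y), 5 mm thick, fixed to the desk, in front of or behind the mould. Origin: centre of its underside. The wick tin stands on the end towards its +y.
- tin: Bystander: round steel tin for wicks, 40 mm diameter, 40 mm high, standing on the cork mat. Origin: centre of its underside, like that of the other bystanders.
- bottle: Bystander: amber bottle, 38 mm diameter, 115 mm high, in the gap between the mould and the basket or the pan.
- candlestick: Bystander: brass candlestick, 40 mm diameter, 92 mm high, in the gap on the other side.
- house: Bystander: white china house with a gable roof, 45 by 55 mm, 88 mm high, behind the work.
- mug: Bystander: white mug, 76 mm diameter, 85 mm high, handle towards its +y, behind the work.
- jar: Bystander: amber jar with a wooden lid, 60 mm diameter, 75 mm high, out to the left.
- spoon: Bystander: wooden stirring spoon, 200 mm long, 7 mm thick, lying flat at the front right.
There are look-alikes about, which are no part of the job. What is shaped like the basket but orange is not meant.

How it is judged:
On the way:
1. the mould is open: its top half lies flat, right way up and released, on the cork mat (x of mould_top in the frame of mat between -0.042 and 0.042 m and y of mould_top in the frame of mat between -0.075 and 0.075 m and z of mould_top in the frame of mat between 0.001 and 0.009 m and angle between mould_top's own z axis and vertical below 0.06 rad and linear speed of mould_top below 0.02 m/s and contact force between the fingers and mould_top below 0.1 N), for 0.2 s.
At the end, for the whole second after the job is handed in: The top half lies flat (0.06 rad), right way up, on the cork mat, its centre within 42 mm (x) and 75 mm (y) of the mat's; both full balls rest on the bottom of the basket and the flat-topped one on the bottom of the pan (centre under 60 mm above the container's underside); all at rest (x of mould_top in the frame of mat between -0.042 and 0.042 m and y of mould_top in the frame of mat between -0.075 and 0.075 m and z of mould_top in the frame of mat between 0.001 and 0.009 m and angle between mould_top's own z axis and vertical below 0.06 rad and linear speed of mould_top below 0.02 m/s and horizontal distance between each of candle_1, candle_2 and basket below 0.06 m and z of candle_1 in the frame of basket between 0.015 and 0.06 m and linear speed of each of candle_1, candle_2, short_candle below 0.03 m/s and z of candle_2 in the frame of basket between 0.015 and 0.06 m and horizontal distance between short_candle and pan below 0.06 m and z of short_candle in the frame of pan between 0.015 and 0.06 m); the robot touches nothing.
It fails at once if a casting is dropped or thrown: it moves faster than 0.6 m/s while the fingers do not touch it (a fall of about 18 mm) ((contact force between the fingers and candle_1 below 0.02 N and linear speed of candle_1 above 0.6 m/s) or (contact force between the fingers and candle_2 below 0.02 N and linear speed of candle_2 above 0.6 m/s) or (contact force between the fingers and short_candle below 0.02 N and linear speed of short_candle above 0.6 m/s)).
It fails at once if a casting meets the basket, the pan or another casting with more than 25 N (contact force between any of candle_1, candle_2, short_candle and basket above 25 N or contact force between any of candle_1, candle_2, short_candle and pan above 25 N or contact force between candle_1 and candle_2 above 25 N).
It fails at once if the basket or the pan is shifted by more than 30 mm or tipped by more than 0.2 rad (distance of any of basket, pan from where it was at the start of the episode above 0.03 m or angle between any of basket, pan's own z axis and vertical above 0.2 rad).
It fails at once if a bystander (tin, bottle, candlestick, house, mug, jar, spoon) is shifted by more than 30 mm or knocked over (distance of any of bottle, candlestick, house, mug, tin, jar, spoon from where it was at the start of the episode above 0.03 m or angle between any of bottle, candlestick, house, mug, tin, jar's own z axis and vertical above 0.35 rad).
It also fails if it takes over 72 s, if anything falls off the work surface, if the arm or the gripper's body presses on something with over 40 N, if the wrist force passes 120 N, or if a joint passes its speed limit or range.

ROBOT

A 6-joint arm with a two-finger parallel gripper is mounted at the origin on the work surface. World frame = base frame: x ahead of the robot, y to its left, z up, the work surface at z = 0. Lengths are in m, angles in rad, forces in N, time in s.
With the tool pointing down it reaches from about 0.25 to 0.85 m from the base axis. Payload 12.5 kg.
Tool frame: the origin (TCP) lies on the centre line of the jaws, within the pads' length; the fingertips stand 17 mm ahead of it and the grasp point (between the pads) lies 2 mm behind it; z points along the fingers, y is the direction in which the jaws open and shut (so a half turn about z gives the same grasp; the last joint's range is limited). The gripper opens to 93 mm and grips with 3 to 60 N. Pads are 15 mm wide; open, the fingers measure 128 mm over their backs; the gripper's body (75 mm by 188 mm) begins 65 mm behind the grasp point.
Start: joints at [1.077, 0.351, 1.652, -0, 1.139, -0.085], TCP at [0.219, 0.505, 0.236] pointing down, gripper open.
Joint ranges: [-2.75, 2.75], [-0.79, 2.1], [0.01, 2.65], [-1.57, 4.71], [0.07, 3.14], [-2.87, 2.87]. Speed limits (rad/s): [2.22, 2.22, 2.79, 3.14, 3.14, 3.14].

INTERFACE

Orientations are given as a rotation vector (axis times angle).
In Python, from cell import arm, grab_frame, calibration, workorder gives the robot as it stands.
- The arm moves only by the shell command python3 -m pendant 'ROWS' [OPENING] [FORCE]. ROWS is JSON, a list of rows, each a list of 6 numbers: the shift along the tool's x, y, z in m, then the turn, a rotation vector about the tool's x, y, z in degrees. A call has 1 to 5 rows; each row is the pose to reach, as a shift and turn from the pose commanded when the call began, along the tool's axes at that moment; what a row does not reach only later rows make up. A row lasts 1/10 s, in which the tool goes at most 50 mm and 8.59 degrees, less where a joint would pass 70% of its speed; a pose out of reach is approached as far as the arm can. A call with a gripper value outside its range is refused whole. OPENING is the opening, from 0 (shut) to 1 (fully open), set as the call begins (- or left out, the last holds). The fingers move at their own pace and stop on an object; FORCE is the grip in N (left out, the last holds). Time passes only in rows, so rows that repeat a pose let the fingers close. It gives the time, the measured TCP pose, the force and the opening at its end, in the units of the state.
- arm.get_state(): the state, without advancing time (a new reading comes with each control period).
- grab_frame(name): name is "side" or "top" or "wrist"; returns the picture (384x512x3 uint8, red, green, blue); there is no depth.
- calibration(name): a dict with "camera_matrix" (3x3 intrinsics, pixels), "k1" (the pictures are not rectified: a ray, as slopes to the right and down, at radius r is drawn at 1 + k1 r^2 times it, then the intrinsics apply), "origin" and "rotation" of the camera in the world. Camera axes: x right, y down, z forward; pixel columns grow to the right and rows downward; lengths in m; the calibration is good to about 2 mm. A picture is of the moment at which its call begins: read the wrist's pose just before it. calibration takes no time and is no camera call; for the wrist camera it gives the pose at the moment of the call.
- workorder.close_job(): hands the job in, once; it reports no verdict.
The state is a dict: "t": time; "joints": joint angles; "joint_velocities": joint speeds; "tau": joint torques, N m; "tcp_pos": TCP position; "tool_rot": TCP orientation; "wrist_force": force on the tool from outside, world axes, zero at the start; "torque": the same for the moment, N m; "gripper_width": finger opening in m.
Only numpy, scipy, OpenCV 4.12 (cv2) and the standard library are available. Lean on these libraries where they do the work, as an engineer would, in place of code of your own. Each camera call takes 0.05 s, during which the arm holds its last target. There are 200 camera calls.

## Working session

There is one attempt and no reset: what is moved stays moved. The work goes in short steps, Python scripts to look and compute and a shell command to move; the robot and the scene stay as the last step left them, time stands still between calls to the robot, and variables do not carry over. Pictures are saved under pics/ and viewed, about 8 in all and at most 12, crops included, and the job is handed in when it is done.

```bash
ls; mkdir -p pics
cat > h.py <<'E'
import numpy as np, cv2, json
from scipy.spatial.transform import Rotation as R
from cell import arm, grab_frame, calibration, workorder
def snap(n,f):
    c=calibration(n); im=grab_frame(n); cv2.imwrite('pics/'+f,cv2.cvtColor(im,cv2.COLOR_RGB2BGR)); return im,c
def ray(c,u,v):
    K=np.array(c['camera_matrix']); d=np.array([c['k1'],0,0,0,0.])
    p=cv2.undistortPoints(np.array([[[u,v]]],float),K,d)[0,0]
    Rm=np.array(c['rotation']); Rm=Rm if Rm.shape==(3,3) else R.from_rotvec(Rm).as_matrix()
    return np.array(c['origin']),Rm@np.array([p[0],p[1],1])
def plane(c,u,v,z):
    o,d=ray(c,u,v); return o+d*(z-o[2])/d[2]
def proj(c,P):
    Rm=np.array(c['rotation']); q=Rm.T@(np.array(P)-c['origin']); s=q[:2]/q[2]
    s=s*(1+c['k1']*(s@s)); K=np.array(c['camera_matrix']); return K[:2,:2]@s+K[:2,2]
def st():
    s=arm.get_state(); return s['t'],np.array(s['tcp_pos']),R.from_rotvec(s['tool_rot']).as_matrix()
def totool(P):  # world point -> shift in tool axes
    t,p,M=st(); return M.T@(np.array(P)-p)
E
python3 - <<'E'
from h import *
for n in ('top','side'):
    im,c=snap(n,n+'0.png'); print(n,c)
s=arm.get_state(); print(s); print(st()[2].round(3))
E
```

```text
pics
top {'camera_matrix': array([[404.79406353,   0.        , 264.67690915],
       [  0.        , 404.79406353, 187.14763456],
       [  0.        ,   0.        ,   1.        ]]), 'k1': -0.13117655716536444, 'origin': array([0.26299102, 0.08380036, 1.37929368]), 'rotation': array([-2.07433564,  2.15464283, -0.21817222])}
side {'camera_matrix': array([[364.0093876 ,   0.        , 262.41506996],
       [  0.        , 364.0093876 , 191.96995763],
       [  0.        ,   0.        ,   1.        ]]), 'k1': -0.06378129158602759, 'origin': array([ 0.0975965 , -0.7252905 ,  0.60967666]), 'rotation': array([-2.04040977,  0.51633163, -0.30482333])}
{'t': 0.1, 'joints': array([ 1.07739702e+00,  3.51171744e-01,  1.65232007e+00, -1.15875337e-06,
        1.13911870e+00, -8.45755739e-02]), 'joint_velocities': array([ 0.00108676, -0.00146954, -0.00083779,  0.00052846, -0.00097362,
       -0.00036775]), 'tau': array([-2.99265512e-04, -4.98026812e+01, -2.85706168e+01,  7.00372481e-02,
        2.38652236e-02, -4.51132610e-05]), 'tcp_pos': array([0.21847342, 0.50444264, 0.23517628]), 'tool_rot': array([-6.37656495e-01, -3.07590313e+00,  1.53288388e-03]), 'wrist_force': array([-0.59062764, -0.49101621,  0.38062307]), 'torque': array([-0.03561012, -0.00514111, -0.01774408]), 'gripper_width': 0.0930048505013563}
[[-0.918  0.398 -0.   ]
 [ 0.398  0.918 -0.001]
 [ 0.    -0.001 -1.   ]]
```

View pics/top0.png

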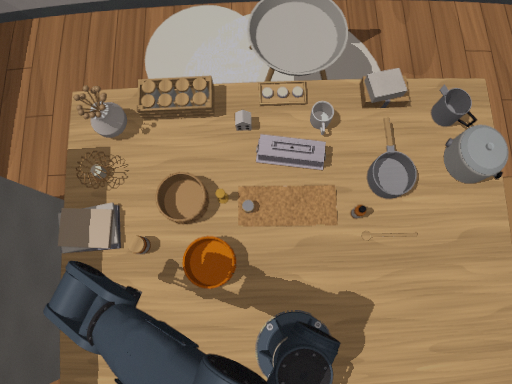

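View pics/side0.png

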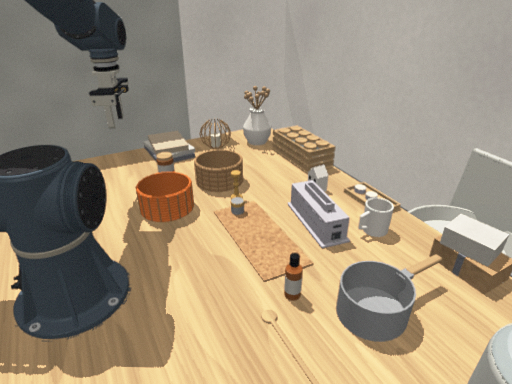

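The top view shows the mould at (292,152), the mat at (288,205), the tin at (248,205), the brown basket at (183,197), the orange decoy at (210,262), the pan at (391,174) with its handle pointing up, the candlestick at (221,194), and the bottle at (359,211). The side view agrees. I'll enlarge the work area to read the pixels more accurately.

```bash
sed -i "s/Rm=np.array(c\['rotation'\]); q=/Rm=R.from_rotvec(c['rotation']).as_matrix(); q=/" h.py
python3 - <<'E'
from h import *
im=cv2.imread('pics/top0.png'); c=calibration('top')
cr=cv2.resize(im[95:240,150:425],None,fx=2.9,fy=2.9,interpolation=cv2.INTER_CUBIC)[:, :798]; cv2.imwrite('pics/crop0.png',cr)
hsv=cv2.cvtColor(im,cv2.COLOR_BGR2HSV)
# mould: bluish/low-sat region
m=((hsv[...,0]>110)&(hsv[...,0]<160)&(hsv[...,1]>8)).astype(np.uint8); m[:130]=0;m[175:]=0;m[:,:245]=0;m[:,340:]=0
cs=max(cv2.findContours(m,0,2)[0],key=cv2.contourArea); r=cv2.minAreaRect(cs); print('mould',cv2.contourArea(cs),r)
B=cv2.boxPoints(r); print([plane(c,*b,0.079).round(3).tolist() for b in B], plane(c,*r[0],.079).round(3))
for n,(u,v,z) in dict(basket=(183,197,.07),pan=(391,174,.082),handle=(388,120,.076),mat=(288,205,.005),tin=(248,205,.04),candlestick=(221,194,.092),bottle=(361,209,.1),mug=(322,115,.085),house=(243,120,.07),orange=(210,262,.088)).items(): print(n,plane(c,u,v,z).round(3))
E
```

```text
mould 92.5 ((303.1769714355469, 149.40213012695312), (48.56779861450195, 22.471668243408203), 21.250505447387695)
[[0.653, 0.032, 0.079], [0.726, 0.001, 0.079], [0.659, -0.148, 0.079], [0.587, -0.115, 0.079]] [ 0.656 -0.057  0.079]
basket [0.511 0.347 0.07 ]
pan [ 0.56  -0.347  0.082]
handle [ 0.753 -0.359  0.076]
mat [ 0.481 -0.002  0.005]
tin [0.481 0.134 0.04 ]
candlestick [0.512 0.219 0.092]
bottle [ 0.444 -0.23   0.1  ]
mug [ 0.774 -0.129  0.085]
house [0.772 0.142 0.07 ]
orange [0.295 0.258 0.088]
```

View pics/crop0.png

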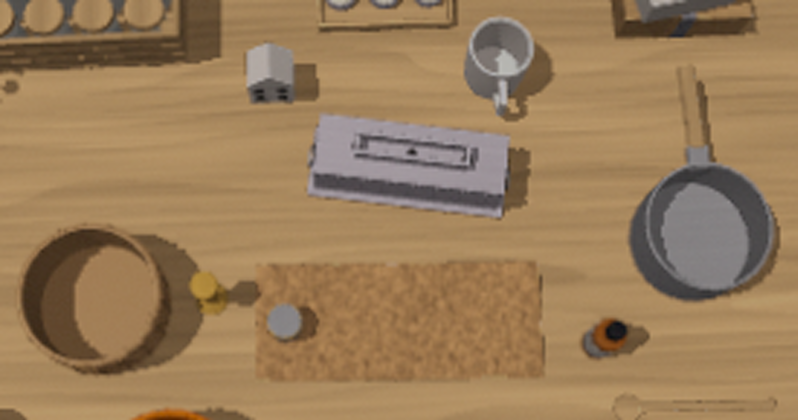

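The crop shows the trough's outer corners at about (355,132), (478,150), (473,168) and (352,155). The pan rim is centred at (709,230), the basket rim at (93,298), and the mat spans (258,262) to (543,378) with the tin on its left (+y) end.

Run:
```python
from h import *
c=calibration('top')
f=lambda u,v,z: plane(c,150+u/2.9,95+v/2.9,z).round(4)
for n,L in dict(trough=[(355,132,.101),(478,150,.101),(473,168,.101),(352,155,.101)],face=[(318,114,.079),(509,133,.079),(506,188,.079),(315,178,.079)],mat=[(258,262,.005),(540,262,.005),(543,378,.005),(255,380,.005)],pan=[(709,230,.082)],basket=[(93,298,.088)],tin=[(284,320,.04)],bottle=[(615,332,.115)],stick=[(205,284,.092)],panhandle=[(687,70,.076),(696,150,.076)]).items():
    P=[f(*q) for q in L]; print(n,[p[:2].tolist() for p in P],np.mean(P,0)[:2].round(4))
t,p,M=st(); cw=calibration('wrist'); print('cam in tool',M.T@(cw['origin']-p), (M.T@R.from_rotvec(cw['rotation']).as_matrix()).round(3))
```

```text
trough [[0.6836, 0.045], [0.6571, -0.0942], [0.636, -0.0871], [0.6564, 0.0495]] [ 0.6583 -0.0217]
face [[0.7145, 0.0864], [0.6832, -0.1348], [0.6171, -0.1266], [0.6372, 0.0926]] [ 0.663  -0.0206]
mat [[0.5568, 0.1649], [0.5439, -0.1733], [0.4043, -0.1668], [0.4153, 0.1721]] [ 0.4801 -0.0008]
pan [[0.5583, -0.3584]] [ 0.5583 -0.3584]
basket [[0.5048, 0.3468]] [0.5048 0.3468]
tin [[0.4797, 0.1345]] [0.4797 0.1345]
bottle [[0.44, -0.2299]] [ 0.44   -0.2299]
stick [[0.5153, 0.2197]] [0.5153 0.2197]
panhandle [[0.7564, -0.3555], [0.6564, -0.3553]] [ 0.7064 -0.3554]
cam in tool [ 0.07262135 -0.00019918 -0.14857289] [[-0.001 -0.965 -0.262]
 [ 1.    -0.001 -0.001]
 [ 0.    -0.262  0.965]]
```

```bash
cat >> h.py <<'E'
def go(P,yaw):
    """yaw: world angle (deg) of tool y. prints tool shift (mm), turn needed about tool axes (deg)"""
    t,p,M=st(); a=np.radians(yaw); y=np.array([np.cos(a),np.sin(a),0]); z=np.array([0,0,-1.]); T=np.column_stack([np.cross(y,z),y,z])
    rv=np.degrees(R.from_matrix(M.T@T).as_rotvec()); print('t',round(t,2),'at',p.round(4),'yaw',round(np.degrees(np.arctan2(M[1,1],M[0,1])),1),'shift mm',(1000*M.T@(np.array(P)-p)).round(1),'turn',rv.round(2))
E
python3 -m pendant '[[-0.041,-0.020,0,0,0,5],[-0.082,-0.041,0,0,0,10],[-0.123,-0.061,0,0,0,15],[-0.164,-0.082,0,0,0,20],[-0.205,-0.102,0,0,0,25]]'
python3 -m pendant '[[-0.046,-0.001,0,0,0,5],[-0.092,-0.002,0,0,0,10],[-0.138,-0.004,0,0,0,15],[-0.184,-0.005,0,0,0,20],[-0.229,-0.006,0,0,0,25]]'
python3 -m pendant '[[-0.042,0.018,0,0,0,5],[-0.084,0.036,0,0,0,10],[-0.126,0.055,0,0,0,15],[-0.168,0.073,0,0,0,20],[-0.210,0.091,0,0,0,25]]'
python3 -c "
from h import *
go((.659,-.021,.236),-8)"
```

```text
t: 0.6
tcp_pos: [0.3669, 0.3279, 0.2355]
tool_rot: [-1.293, -2.863, 0.0]
wrist_force: [0.7, 0.2, -0.2]
gripper_width: 0.0927
t: 1.1
tcp_pos: [0.5145, 0.1525, 0.2355]
tool_rot: [-1.883, -2.515, 0.0]
wrist_force: [1.4, 0.9, 0.3]
gripper_width: 0.0929
t: 1.6
tcp_pos: [0.6616, -0.0227, 0.2352]
tool_rot: [-2.382, -2.048, 0.001]
wrist_force: [0.7, -0.2, 0.5]
gripper_width: 0.093
t 1.6 at [ 0.6616 -0.0227  0.2352] yaw -8.6 shift mm [ 1.3 -2.8 -0.8] turn [-0.04 -0.   -0.64]
```

Run:
```python
from h import *
im,c=snap('wrist','w1.png')
np.save('c1.npy',c,allow_pickle=True)
```

```text
(no output)
```

View pics/w1.png

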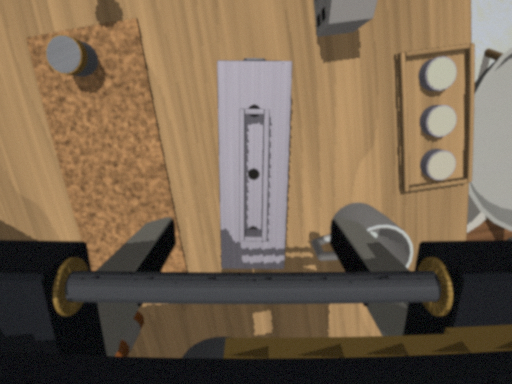

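The wrist view shows the top half from (217,61)-(292,60) down to about (222,262)-(286,263). The trough's outer edges run from x 240-271 at v=109 to 242-268 at v=241.

Run:
```python
from h import *
c=np.load('c1.npy',allow_pickle=True).item()
f=lambda u,v,z: plane(c,u,v,z)[:2]
F=[f(217,61,.079),f(292,60,.079),f(286,263,.079),f(222,262,.079)]
T=[f(240,109,.101),f(271,109,.101),f(268,241,.101),f(242,241,.101)]
for n,Q in (('face',F),('tr',T)):
    Q=np.array(Q); d=Q[0]+Q[1]-Q[2]-Q[3]; print(n,Q.round(4).tolist(),'mean',Q.mean(0).round(4),'w',np.linalg.norm(Q[1]-Q[0]),'L',np.linalg.norm(d)/2,'yaw',-np.degrees(np.arctan2(d[0],d[1])))
for u,v in ((65,37),(137,20),(30,37),(176,224)): print(f(u,v,.005))
go((*np.mean([np.mean(F,0),np.mean(T,0)],0),.0985),-8)
```

```text
face [[0.6451, 0.0952], [0.7158, 0.0853], [0.6838, -0.1265], [0.6124, -0.1143]] mean [ 0.6643 -0.0151] w 0.0713664110658848 L 0.2131680499937301 yaw -8.740404462528595
tr [[0.6605, 0.0478], [0.6885, 0.0435], [0.6677, -0.086], [0.6413, -0.0819]] mean [ 0.6645 -0.0191] w 0.02830981168043038 L 0.13116865471037725 yaw -8.76986627131075
[0.46422136 0.16385698]
[0.5545297  0.16625581]
[0.42080318 0.17231726]
[ 0.54632725 -0.08821069]
t 1.65 at [ 0.6644 -0.0277  0.2347] yaw -9.1 shift mm [ 10.7  -1.9 136.2] turn [ 0.06  0.09 -1.12]
```

```bash
python3 -m pendant '[[0.002,0,0.027,0,0,0],[0.004,0,0.054,0,0,0],[0.006,-0.001,0.081,0,0,0],[0.008,-0.001,0.108,0,0,0],[0.0085,-0.001,0.1347,0,0,0]]' 1 40
python3 -m pendant '[[0,0,0,0,0,0],[0,0,0,0,0,0]]' 
python3 -c "
from h import *
go((.6645,-.0191,.1),-8.75)"
```

```text
t: 2.15
tcp_pos: [0.6607, -0.0122, 0.0995]
tool_rot: [-2.378, -2.052, 0.001]
wrist_force: [0.9, -0.1, 0.2]
gripper_width: 0.0928
t: 2.35
tcp_pos: [0.6611, -0.0124, 0.1012]
tool_rot: [-2.378, -2.052, 0.001]
wrist_force: [0.0, 0.4, 1.0]
gripper_width: 0.0929
t 2.35 at [ 0.6611 -0.0124  0.1012] yaw -8.4 shift mm [-6.1  4.4  1.2] turn [-0.03  0.    0.33]
```

```bash
python3 -m pendant '[[-0.006,0.004,0.001,0,0,0.3],[-0.006,0.004,0.001,0,0,0.3]]' 1 40
python3 -m pendant '[[0,0,0,0,0,0],[0,0,0,0,0,0],[0,0,0,0,0,0],[0,0,0,0,0,0],[0,0,0,0,0,0]]' 0.1 40
python3 -m pendant '[[0,0,0,0,0,0],[0,0,0,0,0,0],[0,0,0,0,0,0],[0,0,0,0,0,0],[0,0,0,0,0,0]]' 0.1 40
python3 -c "
from h import *
go((.6645,-.0191,.1),-8.75)"
```

```text
t: 2.55
tcp_pos: [0.6651, -0.0199, 0.1014]
tool_rot: [2.383, 2.044, 0.003]
wrist_force: [-0.3, -0.6, 0.1]
gripper_width: 0.0928
t: 3.05
tcp_pos: [0.6641, -0.0189, 0.1]
tool_rot: [-2.384, -2.046, -0.0]
wrist_force: [-0.5, -0.2, -0.3]
gripper_width: 0.0577
t: 3.55
tcp_pos: [0.6637, -0.0189, 0.0999]
tool_rot: [-2.383, -2.045, 0.001]
wrist_force: [-3.1, -0.6, 2.3]
gripper_width: 0.0277
t 3.55 at [ 0.6637 -0.0189  0.0999] yaw -8.7 shift mm [-0.1  0.8 -0.1] turn [-0.06  0.    0.02]
```

Gripped at 27.7 mm. Next I lift it straight up.

```bash
python3 -m pendant '[[0,0,0,0,0,0],[0,0,-0.004,0,0,0],[0,0,-0.01,0,0,0],[0,0,-0.018,0,0,0],[0,0,-0.026,0,0,0]]'
python3 -m pendant '[[0,0,-0.01,0,0,0],[0,0,-0.02,0,0,0],[0,0,-0.03,0,0,0],[0,0,-0.04,0,0,0],[0,0,-0.045,0,0,0]]'
python3 -c "
from h import *
go((.477,-.031,.165),-2.2)"
```

```text
t: 4.05
tcp_pos: [0.6642, -0.0189, 0.1265]
tool_rot: [2.384, 2.046, 0.0]
wrist_force: [-0.3, -0.1, -8.2]
gripper_width: 0.0275
t: 4.55
tcp_pos: [0.6645, -0.019, 0.1724]
tool_rot: [2.383, 2.045, 0.002]
wrist_force: [0.2, -0.4, -7.0]
gripper_width: 0.0277
t 4.55 at [ 0.6645 -0.019   0.1724] yaw -8.7 shift mm [ -40.3 -183.5    7.1] turn [ 0.09  0.   -6.52]
```

```bash
python3 -m pendant '[[-0.005,-0.020,0,0,0,-0.5],[-0.014,-0.060,0,0,0,-2],[-0.024,-0.105,0.002,0,0,-3.5],[-0.034,-0.150,0.004,0,0,-5],[-0.040,-0.1835,0.007,0,0,-6.5]]'
python3 -m pendant '[[0,0,0.005,0,0,0],[0,0,0.025,0,0,0],[0,0,0.05,0,0,0],[0,0,0.07,0,0,0],[0,0,0.085,0,0,0]]'
python3 -m pendant '[[0,0,0,0,0,0]]'
python3 -c "
from h import *
go((.477,-.031,.06),-2.2)"
```

```text
t: 5.05
tcp_pos: [0.474, -0.0307, 0.164]
tool_rot: [-2.263, -2.179, 0.001]
wrist_force: [0.3, -1.3, -6.8]
gripper_width: 0.0276
t: 5.55
tcp_pos: [0.4769, -0.0307, 0.0781]
tool_rot: [-2.264, -2.178, 0.0]
wrist_force: [-0.9, 0.4, -7.5]
gripper_width: 0.0278
t: 5.65
tcp_pos: [0.4762, -0.0306, 0.0777]
tool_rot: [-2.263, -2.176, 0.002]
wrist_force: [-0.4, 0.5, -6.6]
gripper_width: 0.0277
t 5.65 at [ 0.4762 -0.0306  0.0777] yaw -2.2 shift mm [-0.4  0.9 17.7] turn [-0.14 -0.02 -0.03]
```

```bash
python3 -m pendant '[[0,0,0.004,0,0,0],[0,0,0.008,0,0,0],[0,0,0.012,0,0,0],[0,0,0.015,0,0,0],[0,0,0.0165,0,0,0]]'
python3 -m pendant '[[0,0,0.001,0,0,0],[0,0,0.0015,0,0,0]]'
python3 -c "
from h import *
go((.477,-.031,.06),-2.2)"
```

```text
t: 6.15
tcp_pos: [0.4767, -0.0307, 0.0623]
tool_rot: [2.264, 2.178, 0.0]
wrist_force: [0.4, 0.4, -8.0]
gripper_width: 0.0278
t: 6.35
tcp_pos: [0.4767, -0.0307, 0.0609]
tool_rot: [2.264, 2.178, 0.0]
wrist_force: [0.1, -0.5, -6.7]
gripper_width: 0.0276
t 6.35 at [ 0.4767 -0.0307  0.0609] yaw -2.2 shift mm [-0.3  0.3  0.9] turn [ 0.01  0.   -0.02]
```

```bash
python3 -m pendant '[[0,0,0.0005,0,0,0],[0,0,0.001,0,0,0],[0,0,0.0015,0,0,0]]'
python3 -m pendant '[[0,0,0,0,0,0],[0,0,0,0,0,0],[0,0,0,0,0,0],[0,0,0,0,0,0],[0,0,0,0,0,0]]' 0.7 40
python3 -m pendant '[[0,0,-0.02,0,0,0],[0,0,-0.06,0,0,0],[0,0,-0.1,0,0,0],[0,0,-0.14,0,0,0],[0,0,-0.175,0,0,0]]' 
python3 -c "
from h import *
go((.6640,-.0189,.235),-8.75)"
```

```text
t: 6.65
tcp_pos: [0.4768, -0.0307, 0.0598]
tool_rot: [2.264, 2.178, 0.0]
wrist_force: [-4.7, 0.5, 6.9]
gripper_width: 0.0277
t: 7.15
tcp_pos: [0.4768, -0.0307, 0.0595]
tool_rot: [2.264, 2.178, 0.0]
wrist_force: [0.3, -0.2, 0.3]
gripper_width: 0.0624
t: 7.65
tcp_pos: [0.4766, -0.0307, 0.2366]
tool_rot: [2.263, 2.177, 0.001]
wrist_force: [-0.1, -0.1, -0.2]
gripper_width: 0.0649
t 7.65 at [ 0.4766 -0.0307  0.2366] yaw -2.2 shift mm [ 19.  186.8   1.8] turn [0.07 0.01 6.53]
```

```bash
python3 -m pendant '[[0.004,0.037,0,0,0,1.3],[0.008,0.074,0,0,0,2.6],[0.012,0.111,0,0,0,3.9],[0.016,0.149,0,0,0,5.2],[0.019,0.187,0.002,0,0,6.5]]' 1 20
python3 -m pendant '[[0,0,0,0,0,0],[0,0,0,0,0,0]]'
python3 - <<'E'
from h import *
go((.6640,-.0189,.235),-8.75)
im,c=snap('wrist','w2.png')
np.save('c2.npy',c,allow_pickle=True)
E
```

```text
t: 8.15
tcp_pos: [0.6657, -0.0187, 0.2325]
tool_rot: [2.385, 2.045, 0.0]
wrist_force: [-0.1, 0.0, 0.9]
gripper_width: 0.0927
t: 8.35
tcp_pos: [0.6641, -0.0189, 0.2315]
tool_rot: [-2.383, -2.046, 0.002]
wrist_force: [-0.5, 0.9, 1.1]
gripper_width: 0.0928
t 8.35 at [ 0.6641 -0.0189  0.2315] yaw -8.7 shift mm [-0.1 -0.1 -3.5] turn [-0.09  0.01  0.05]
```

View pics/w2.png

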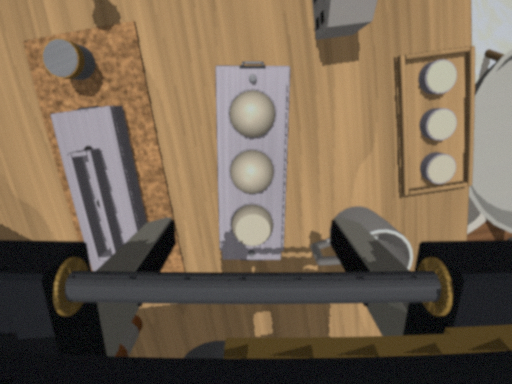

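The wrist view shows the mould open with the top half flat on the mat. There are full balls at (252,113) and (252,171), and the flat-topped casting at (252,226), which is the −y cavity.

Run:
```python
from h import *
c=np.load('c2.npy',allow_pickle=True).item()
for u,v,z in ((252,113,.045),(252,171,.045),(252,226,.055)): print(plane(c,u,v,z).round(4))
# predicted from the grasp
o=np.array([.664,-.0189]); a=np.radians(-8.75); y=np.array([-np.sin(a),np.cos(a)])
for k in (64,0,-64): print(k,(o+y*k/1000).round(4), proj(c,(*(o+y*k/1000),.045)).round(1))
# pixel brightness profile down the row
im=cv2.imread('pics/w2.png'); print(im[195:250:3,252].mean(1).round().tolist(),im[84:146:3,252].mean(1).round().tolist())
go((*(o+y*.064),.0635),-8.75)
```

```text
[0.673  0.0453 0.045 ]
[ 0.6631 -0.0183  0.045 ]
[ 0.6535 -0.0806  0.055 ]
64 [0.6737 0.0444] [252.8 113.7]
0 [ 0.664  -0.0189] [252.8 171.4]
-64 [ 0.6543 -0.0822] [252.8 223.9]
[148.0, 161.0, 159.0, 124.0, 126.0, 143.0, 157.0, 181.0, 180.0, 183.0, 182.0, 182.0, 182.0, 183.0, 182.0, 181.0, 183.0, 158.0, 93.0] [133.0, 167.0, 134.0, 149.0, 164.0, 175.0, 181.0, 190.0, 197.0, 191.0, 190.0, 182.0, 178.0, 169.0, 153.0, 138.0, 122.0, 96.0, 98.0, 164.0, 164.0]
t 8.4 at [ 0.6636 -0.0189  0.232 ] yaw -8.7 shift mm [ 64.1   0.6 168.5] turn [-0.06  0.01  0.04]
```

```bash
python3 -m pendant '[[0.03,0,0,0,0,0],[0.064,0.0005,0.02,0,0,0],[0.064,0.0005,0.06,0,0,0],[0.064,0.0005,0.1,0,0,0],[0.064,0.0005,0.135,0,0,0]]' 1 15
python3 -m pendant '[[0,0,0.012,0,0,0],[0,0,0.022,0,0,0],[0,0,0.030,0,0,0],[0,0,0.030,0,0,0]]' 1 15
python3 - <<'E'
from h import *
go((.6737,.0444,.0635),-8.75)
E
```

```text
t: 8.9
tcp_pos: [0.6732, 0.0444, 0.0964]
tool_rot: [-2.383, -2.047, 0.0]
wrist_force: [-0.2, 0.4, -0.0]
gripper_width: 0.0927
t: 9.3
tcp_pos: [0.6745, 0.0441, 0.0678]
tool_rot: [2.384, 2.046, 0.0]
wrist_force: [0.6, -0.2, 0.0]
gripper_width: 0.093
t 9.3 at [0.6745 0.0441 0.0678] yaw -8.7 shift mm [ 0.1 -0.9  4.3] turn [ 0.03 -0.    0.02]
```

```bash
python3 -m pendant '[[0,0,0.003,0,0,0],[0,0,0.004,0,0,0],[0,0,0.004,0,0,0]]' 0.3 15
python3 -m pendant '[[0,0,0,0,0,0],[0,0,0,0,0,0],[0,0,0,0,0,0],[0,0,0,0,0,0],[0,0,0,0,0,0]]' 0.3 15
python3 - <<'E'
from h import *
go((.6737,.0444,.0635),-8.75)
E
```

```text
t: 9.6
tcp_pos: [0.6747, 0.0442, 0.0639]
tool_rot: [2.384, 2.046, 0.001]
wrist_force: [-0.9, -0.3, 0.2]
gripper_width: 0.0736
t: 10.1
tcp_pos: [0.6743, 0.0443, 0.0635]
tool_rot: [-2.384, -2.046, 0.001]
wrist_force: [-2.5, 0.6, 1.9]
gripper_width: 0.0487
t 10.1 at [0.6743 0.0443 0.0635] yaw -8.7 shift mm [ 0.1 -0.6 -0. ] turn [-0.03  0.    0.03]
```

```bash
python3 -m pendant '[[0,0,-0.003,0,0,0],[0,0,-0.01,0,0,0],[0,0,-0.02,0,0,0],[0,0,-0.03,0,0,0],[0,0,-0.04,0,0,0]]'
python3 -m pendant '[[0,0,-0.02,0,0,0],[0,0,-0.04,0,0,0],[0,0,-0.06,0,0,0],[0,0,-0.08,0,0,0],[0,0,-0.095,0,0,0]]'
python3 - <<'E'
from h import *
go((.510,.379,.20),-8.75)
E
```

```text
t: 10.6
tcp_pos: [0.6747, 0.0442, 0.1048]
tool_rot: [2.383, 2.046, 0.001]
wrist_force: [0.3, -0.1, -0.4]
gripper_width: 0.0486
t: 11.1
tcp_pos: [0.6747, 0.0442, 0.2006]
tool_rot: [2.383, 2.045, 0.002]
wrist_force: [0.3, -0.7, -0.7]
gripper_width: 0.0484
t 11.1 at [0.6747 0.0442 0.2006] yaw -8.7 shift mm [ 3.059e+02 -2.136e+02  3.000e-01] turn [ 0.1  -0.01  0.03]
```

```bash
python3 -m pendant '[[0.014,-0.010,0,0,0,0],[0.042,-0.029,0,0,0,0],[0.076,-0.053,0,0,0,0],[0.112,-0.078,0,0,0,0],[0.148,-0.103,0,0,0,0]]'
python3 -m pendant '[[0.036,-0.025,0,0,0,0],[0.072,-0.050,0,0,0,0],[0.108,-0.076,0,0,0,0],[0.140,-0.098,0,0,0,0],[0.158,-0.1105,0,0,0,0]]'
python3 -m pendant '[[0,0,0,0,0,0],[0,0,0,0,0,0]]'
python3 - <<'E'
from h import *
go((.510,.379,.0495),-8.75)
snap('top','top1.png')
im,c=snap('wrist','w3.png'); np.save('c3.npy',c,allow_pickle=True)
a=cv2.imread('pics/top1.png')[95:280,120:400]; cv2.imwrite('pics/v3.png',np.hstack([cv2.resize(a,(512,338))[:, :400],cv2.resize(cv2.imread('pics/w3.png'),(400,338),)]))
E
```

```text
t: 11.6
tcp_pos: [0.593, 0.2082, 0.1975]
tool_rot: [-2.383, -2.046, 0.002]
wrist_force: [-0.1, 0.4, -0.4]
gripper_width: 0.0487
t: 12.1
tcp_pos: [0.5068, 0.3819, 0.1974]
tool_rot: [-2.381, -2.048, 0.002]
wrist_force: [0.1, -0.8, -1.0]
gripper_width: 0.0484
t: 12.3
tcp_pos: [0.5089, 0.3792, 0.1977]
tool_rot: [-2.383, -2.048, 0.002]
wrist_force: [0.2, 0.1, 0.6]
gripper_width: 0.0485
t 12.3 at [0.5089 0.3792 0.1977] yaw -8.7 shift mm [1.000e-01 1.200e+00 1.482e+02] turn [-0.05  0.05  0.1 ]
```

View pics/v3.png

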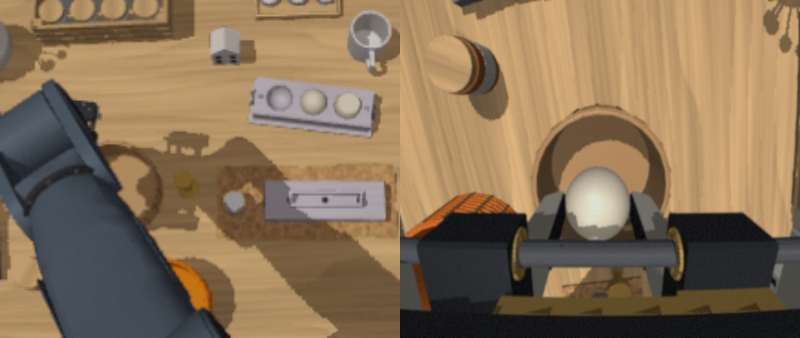

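The wrist view shows the ball held over the basket. The rim's outer edges are at x≈537 and 670, with its far edge at (603,106) in the composite. The top half is on the mat.

Run:
```python
from h import *
c=np.load('c3.npy',allow_pickle=True).item()
o=np.array([.505,.347,.088]); a=np.radians(-8.75); y=np.array([-np.sin(a),np.cos(a),0]); x=np.array([np.cos(a),np.sin(a),0])
im=cv2.imread('pics/w3.png')
for n,(u,v) in dict(l=(175,187),r=(346,187),far=(260,120)).items():
    P=plane(c,u,v,.088)-o; print(n,'along x',P@x,'along y',P@y, 'R',np.linalg.norm(P))
```

```text
l along x -0.0699078373996002 along y 0.03420099523292519 R 0.07782553440106604
r along x 0.08297688062078672 along y 0.03414092340019466 R 0.08972605735333661
far along x 0.005657212250440185 along y 0.0925790669474694 R 0.09275175301475735
```

```bash
python3 -m pendant '[[0,0.005,0.01,0,0,0],[0,0.005,0.035,0,0,0],[0,0.005,0.06,0,0,0],[0,0.005,0.085,0,0,0],[0,0.005,0.10,0,0,0]]'
python3 -m pendant '[[0,0,0.015,0,0,0],[0,0,0.028,0,0,0],[0,0,0.037,0,0,0],[0,0,0.042,0,0,0],[0,0,0.0445,0,0,0]]'
python3 - <<'E'
from h import *
go((.514,.379,.0490),-8.75)
E
```

```text
t: 12.9
tcp_pos: [0.5146, 0.377, 0.0958]
tool_rot: [-2.385, -2.044, 0.004]
wrist_force: [-0.1, -1.6, -0.6]
gripper_width: 0.0486
t: 13.4
tcp_pos: [0.5149, 0.3784, 0.0538]
tool_rot: [2.384, 2.046, 0.0]
wrist_force: [0.1, -0.0, 0.4]
gripper_width: 0.0486
t 13.4 at [0.5149 0.3784 0.0538] yaw -8.7 shift mm [ 0.5 -1.   4.8] turn [ 0.01 -0.01  0.03]
```

```bash
python3 -m pendant '[[0,0,0.002,0,0,0],[0,0,0.0035,0,0,0],[0,0,0.0042,0,0,0],[0,0,0.0048,0,0,0],[0,0,0.0048,0,0,0]]'
python3 -m pendant '[[0,0,0,0,0,0],[0,0,0,0,0,0],[0,0,0,0,0,0],[0,0,0,0,0,0]]' 0.64 15
python3 - <<'E'
from h import *
go((.514,.379,.0490),-8.75); print(arm.get_state()['wrist_force'],arm.get_state()['gripper_width'])
E
python3 -m pendant '[[0,0,-0.008,0,0,0],[0,0,-0.025,0,0,0],[0,0,-0.05,0,0,0],[0,0,-0.08,0,0,0],[0,0,-0.12,0,0,0]]'
python3 -m pendant '[[0,0,-0.03,0,0,0],[0,0,-0.06,0,0,0],[0,0,-0.06,0,0,0]]'
python3 - <<'E'
from h import *
im,c=snap('wrist','w4.png'); np.save('c4.npy',c,allow_pickle=True)
go((.6640,-.0189,.228),-8.75)
E
```

```text
t: 13.9
tcp_pos: [0.5148, 0.3783, 0.0492]
tool_rot: [2.384, 2.046, 0.0]
wrist_force: [0.4, 0.6, 0.5]
gripper_width: 0.0485
t: 14.3
tcp_pos: [0.5148, 0.3783, 0.0492]
tool_rot: [2.384, 2.046, 0.0]
wrist_force: [-0.0, -0.4, -0.2]
gripper_width: 0.0593
t 14.3 at [0.5148 0.3783 0.0492] yaw -8.7 shift mm [ 0.5 -0.9  0.2] turn [ 0.01 -0.    0.03]
[-0.02716903 -0.36085125 -0.24962593] 0.059314734814650515
t: 14.8
tcp_pos: [0.5143, 0.378, 0.1708]
tool_rot: [-2.384, -2.046, 0.002]
wrist_force: [-0.1, -0.6, 0.2]
gripper_width: 0.06
t: 15.1
tcp_pos: [0.5162, 0.3793, 0.2353]
tool_rot: [2.383, 2.045, 0.013]
wrist_force: [0.9, -0.2, 0.3]
gripper_width: 0.0596
t 15.15 at [0.5154 0.3788 0.2326] yaw -8.7 shift mm [-370.6  207.1    4.1] turn [ 0.22 -0.19  0.03]
```

View pics/w4.png

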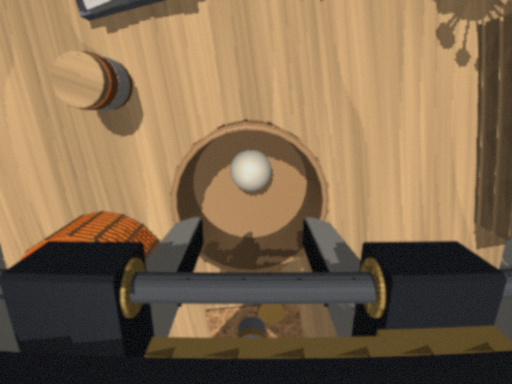

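The ball rests in the basket at (251,171). The rim spans u=173..328 and v=121..270.

```bash
python3 - <<'E'
from h import *
c=np.load('c4.npy',allow_pickle=True).item()
P=[plane(c,*q,.088) for q in ((173,195),(328,195),(250,121),(250,270))]
print([p.round(4)[:2] for p in P],'ctr',np.mean(P,0).round(4),'ball',plane(c,251,171,.03).round(4))
E
python3 -m pendant '[[-0.037,0.021,0,0,0,0],[-0.074,0.041,0,0,0,0],[-0.111,0.062,0,0,0,0],[-0.148,0.083,0,0,0,0],[-0.186,0.104,0,0,0,0]]' 1 15
python3 -m pendant '[[-0.037,0.021,0,0,0,0],[-0.074,0.041,0,0,0,0],[-0.111,0.062,0,0,0,0],[-0.148,0.083,0,0,0,0],[-0.185,0.104,0,0,0,0]]'
python3 -m pendant '[[0,0,0.03,0,0,0],[0,0,0.07,0,0,0],[0,0,0.11,0,0,0],[0,0,0.13,0,0,0],[0,0,0.13,0,0,0]]'
python3 - <<'E'
from h import *
go((.6643,-.0189,.0635),-8.75)
E
```

```text
[array([0.4338, 0.3765]), array([0.5915, 0.3518]), array([0.5235, 0.4377]), array([0.4986, 0.279 ])] ctr [0.5119 0.3612 0.088 ] ball [0.5152 0.3769 0.03  ]
t: 15.65
tcp_pos: [0.5893, 0.177, 0.2287]
tool_rot: [-2.383, -2.046, 0.001]
wrist_force: [0.5, 0.4, -0.1]
gripper_width: 0.0922
t: 16.15
tcp_pos: [0.664, -0.0216, 0.2287]
tool_rot: [-2.383, -2.045, 0.001]
wrist_force: [-0.3, 0.3, -0.3]
gripper_width: 0.0931
t: 16.65
tcp_pos: [0.6619, -0.0198, 0.0955]
tool_rot: [-2.38, -2.043, 0.007]
wrist_force: [0.6, 0.0, 0.5]
gripper_width: 0.0933
t 16.65 at [ 0.6619 -0.0198  0.0955] yaw -8.7 shift mm [ 1.2  2.5 32. ] turn [-0.38  0.02  0.03]
```

```bash
python3 -m pendant '[[0,0,0.012,0,0,0],[0,0,0.022,0,0,0],[0,0,0.0275,0,0,0],[0,0,0.0275,0,0,0]]'
python3 - <<'E'
from h import *
go((.6643,-.0189,.0635),-8.75)
E
```

```text
t: 17.05
tcp_pos: [0.6639, -0.0199, 0.0712]
tool_rot: [-2.384, -2.046, 0.001]
wrist_force: [-0.0, 0.2, 0.2]
gripper_width: 0.0931
t 17.05 at [ 0.6639 -0.0199  0.0712] yaw -8.7 shift mm [1.  0.3 7.7] turn [-0.04  0.    0.03]
```

```bash
python3 -m pendant '[[0.001,0,0.004,0,0,0],[0.001,0,0.007,0,0,0],[0.001,0,0.0077,0,0,0],[0.001,0,0.0077,0,0,0]]' 0.3 15
python3 -m pendant '[[0,0,0,0,0,0],[0,0,0,0,0,0],[0,0,0,0,0,0],[0,0,0,0,0,0],[0,0,0,0,0,0]]' 0.3 15
python3 -m pendant '[[0,0,-0.003,0,0,0],[0,0,-0.01,0,0,0],[0,0,-0.02,0,0,0],[0,0,-0.03,0,0,0],[0,0,-0.04,0,0,0]]'
python3 -m pendant '[[0,0,-0.02,0,0,0],[0,0,-0.04,0,0,0],[0,0,-0.06,0,0,0],[0,0,-0.08,0,0,0],[0,0,-0.095,0,0,0]]'
python3 - <<'E'
from h import *
go((.5065,.3207,.1985),-8.75)
E
```

```text
t: 17.45
tcp_pos: [0.6643, -0.019, 0.0639]
tool_rot: [2.384, 2.046, 0.0]
wrist_force: [0.1, 0.8, -0.0]
gripper_width: 0.0658
t: 17.95
tcp_pos: [0.6641, -0.0189, 0.064]
tool_rot: [-2.384, -2.046, 0.0]
wrist_force: [-2.2, 1.1, 1.5]
gripper_width: 0.0488
t: 18.45
tcp_pos: [0.6645, -0.019, 0.1052]
tool_rot: [2.383, 2.046, 0.001]
wrist_force: [0.1, -0.6, -0.0]
gripper_width: 0.0486
t: 18.95
tcp_pos: [0.6646, -0.019, 0.2011]
tool_rot: [2.383, 2.045, 0.002]
wrist_force: [-0.0, -1.5, -0.2]
gripper_width: 0.0486
t 18.95 at [ 0.6646 -0.019   0.2011] yaw -8.7 shift mm [ 311.8 -207.7    2.3] turn [ 0.1  -0.01  0.03]
```

```bash
python3 -m pendant '[[0.014,-0.010,0,0,0,0],[0.042,-0.028,0,0,0,0],[0.078,-0.052,0,0,0,0],[0.115,-0.077,0,0,0,0],[0.152,-0.102,0,0,0,0]]'
python3 -m pendant '[[0.036,-0.024,0,0,0,0],[0.073,-0.049,0,0,0,0],[0.110,-0.073,0,0,0,0],[0.142,-0.094,0,0,0,0],[0.160,-0.106,0,0,0,0]]'
python3 -m pendant '[[0,0,0,0,0,0],[0,0,0,0,0,0],[0,0,0,0,0,0]]'
python3 - <<'E'
from h import *
go((.5065,.3207,.0492),-8.75)
im,c=snap('wrist','w5.png'); np.save('c5.npy',c,allow_pickle=True)
for P in ((.515,.377,.03),(.512,.356,.088)): print(proj(c,P))
E
```

```text
t: 19.45
tcp_pos: [0.5844, 0.1489, 0.198]
tool_rot: [-2.383, -2.045, 0.002]
wrist_force: [-0.3, 0.1, 0.0]
gripper_width: 0.0483
t: 19.95
tcp_pos: [0.5032, 0.3238, 0.198]
tool_rot: [-2.381, -2.048, 0.002]
wrist_force: [-0.0, -0.7, -0.5]
gripper_width: 0.0488
t: 20.25
tcp_pos: [0.506, 0.3203, 0.1986]
tool_rot: [2.385, 2.045, -0.001]
wrist_force: [0.3, 0.7, 0.6]
gripper_width: 0.0486
t 20.25 at [0.506  0.3203 0.1986] yaw -8.8 shift mm [  0.6   0.5 149.4] turn [-0.02  0.03 -0.01]
[253.01966957 120.55058097]
[253.42261937 148.79073289]
```

View pics/w5.png

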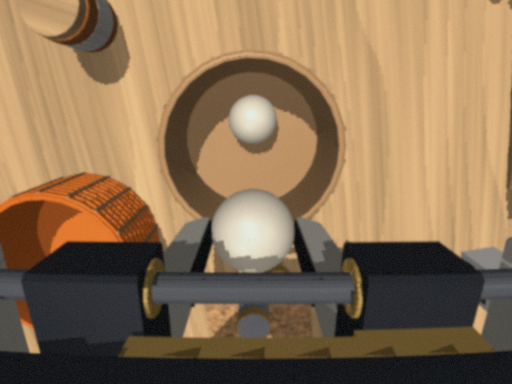

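Ball 1 is still at (253,119), which matches the prediction. The rim is at u=159..345 with its far edge at v=52.

```bash
python3 - <<'E'
from h import *
c=np.load('c5.npy',allow_pickle=True).item()
far=plane(c,252,52,.088); y=np.array([.152,.988,0])
print('ctr from far',(far-.084*y)[:2].round(4), 'lr', [plane(c,u,145,.088)[:2].round(4) for u in (159,345)])
E
python3 -m pendant '[[0,0.0,0.01,0,0,0],[0,0.0,0.035,0,0,0],[0,0.0,0.06,0,0,0],[0,0.0,0.07,0,0,0],[0,0,0.07,0,0,0]]'
```

```text
ctr from far [0.51   0.3505] lr [array([0.4318, 0.372 ]), array([0.5908, 0.3473])]
t: 20.8
tcp_pos: [0.5055, 0.3202, 0.1274]
tool_rot: [-2.384, -2.045, 0.004]
wrist_force: [0.3, -1.1, -1.0]
gripper_width: 0.0485
```

```bash
python3 -m pendant '[[0,0.004,0.02,0,0,0],[0,0.004,0.04,0,0,0],[0,0.004,0.057,0,0,0],[0,0.004,0.067,0,0,0],[0,0.004,0.073,0,0,0]]'
python3 -m pendant '[[0,0,0,0,0,0]]'
python3 - <<'E'
from h import *
go((.5105,.3200,.0492),-8.75)
E
```

```text
t: 21.3
tcp_pos: [0.5103, 0.3204, 0.056]
tool_rot: [2.384, 2.046, 0.001]
wrist_force: [0.5, 0.4, 0.4]
gripper_width: 0.0486
t: 21.4
tcp_pos: [0.51, 0.3204, 0.056]
tool_rot: [-2.384, -2.046, 0.0]
wrist_force: [0.4, 0.2, 0.5]
gripper_width: 0.0486
t 21.4 at [0.51   0.3204 0.056 ] yaw -8.7 shift mm [-0.3  0.5  6.8] turn [-0.    0.    0.02]
```

```bash
python3 -m pendant '[[0,0,0.003,0,0,0],[0,0,0.005,0,0,0],[0,0,0.0062,0,0,0],[0,0,0.0068,0,0,0],[0,0,0.0068,0,0,0]]'
python3 -m pendant '[[0,0,0,0,0,0],[0,0,0,0,0,0],[0,0,0,0,0,0],[0,0,0,0,0,0]]' 0.64 15
python3 -m pendant '[[0,0,-0.008,0,0,0],[0,0,-0.025,0,0,0],[0,0,-0.05,0,0,0],[0,0,-0.08,0,0,0],[0,0,-0.12,0,0,0]]'
python3 -m pendant '[[0,0,-0.03,0,0,0],[0,0,-0.06,0,0,0],[0,0,-0.06,0,0,0]]'
python3 - <<'E'
from h import *
im,c=snap('wrist','w6.png'); np.save('c6.npy',c,allow_pickle=True)
go((.6546,-.0822,.2285),-8.75)
E
```

```text
t: 21.9
tcp_pos: [0.51, 0.3204, 0.0492]
tool_rot: [2.384, 2.046, 0.0]
wrist_force: [-0.1, 0.1, -1.2]
gripper_width: 0.0484
t: 22.3
tcp_pos: [0.51, 0.3204, 0.0492]
tool_rot: [2.384, 2.046, 0.0]
wrist_force: [-0.3, -0.2, 0.7]
gripper_width: 0.0597
t: 22.8
tcp_pos: [0.5093, 0.32, 0.1698]
tool_rot: [-2.384, -2.046, 0.003]
wrist_force: [0.7, -0.5, -0.1]
gripper_width: 0.0596
t: 23.1
tcp_pos: [0.5113, 0.3211, 0.2341]
tool_rot: [2.383, 2.045, 0.011]
wrist_force: [0.7, 0.4, 0.3]
gripper_width: 0.059
t 23.15 at [0.5106 0.3207 0.2315] yaw -8.7 shift mm [-376.5  203.5    2.8] turn [ 0.19 -0.14  0.03]
```

View pics/w6.png

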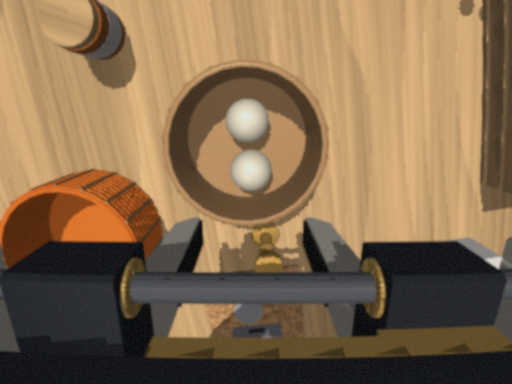

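Both balls lie in the basket, at (247,119) and (251,171). Next is the flat-topped casting.

```bash
python3 -m pendant '[[-0.038,0.020,0,0,0,0],[-0.076,0.041,0,0,0,0],[-0.113,0.061,0,0,0,0],[-0.150,0.081,0,0,0,0],[-0.188,0.102,0,0,0,0]]' 1 15
python3 -m pendant '[[-0.038,0.020,0,0,0,0],[-0.076,0.041,0,0,0,0],[-0.113,0.061,0,0,0,0],[-0.150,0.081,0,0,0,0],[-0.188,0.102,0,0,0,0]]'
python3 -m pendant '[[0,0,0.03,0,0,0],[0,0,0.07,0,0,0],[0,0,0.11,0,0,0],[0,0,0.13,0,0,0],[0,0,0.13,0,0,0]]'
python3 -m pendant '[[0,0,0.012,0,0,0],[0,0,0.022,0,0,0],[0,0,0.0275,0,0,0],[0,0,0.0275,0,0,0]]'
python3 - <<'E'
from h import *
go((.6545,-.0822,.0632),-8.75)
E
```

```text
t: 23.65
tcp_pos: [0.582, 0.1175, 0.2282]
tool_rot: [-2.383, -2.046, 0.002]
wrist_force: [0.8, 0.4, 0.4]
gripper_width: 0.0918
t: 24.15
tcp_pos: [0.6544, -0.0838, 0.228]
tool_rot: [-2.383, -2.045, 0.002]
wrist_force: [0.6, 0.4, -0.1]
gripper_width: 0.0928
t: 24.65
tcp_pos: [0.6522, -0.0818, 0.095]
tool_rot: [-2.38, -2.042, 0.007]
wrist_force: [-0.6, -0.5, 0.7]
gripper_width: 0.0931
t: 25.05
tcp_pos: [0.6543, -0.0822, 0.0712]
tool_rot: [-2.383, -2.046, 0.001]
wrist_force: [0.7, -0.5, 0.2]
gripper_width: 0.0928
t 25.05 at [ 0.6543 -0.0822  0.0712] yaw -8.7 shift mm [-0.   0.2  8. ] turn [-0.04 -0.    0.03]
```

```bash
python3 -m pendant '[[0,0,0.004,0,0,0],[0,0,0.007,0,0,0],[0,0,0.008,0,0,0],[0,0,0.008,0,0,0]]' 0.3 15
python3 -m pendant '[[0,0,0,0,0,0],[0,0,0,0,0,0],[0,0,0,0,0,0],[0,0,0,0,0,0],[0,0,0,0,0,0]]' 0.3 15
python3 -m pendant '[[0,0,-0.003,0,0,0],[0,0,-0.01,0,0,0],[0,0,-0.02,0,0,0],[0,0,-0.03,0,0,0],[0,0,-0.04,0,0,0]]'
python3 -m pendant '[[0,0,-0.02,0,0,0],[0,0,-0.04,0,0,0],[0,0,-0.06,0,0,0],[0,0,-0.08,0,0,0],[0,0,-0.095,0,0,0]]'
python3 - <<'E'
from h import *
go((.558,-.358,.1985),-8.75)
E
```

```text
t: 25.45
tcp_pos: [0.6545, -0.0822, 0.0636]
tool_rot: [-2.384, -2.046, 0.0]
wrist_force: [0.9, 0.3, -0.1]
gripper_width: 0.0656
t: 25.95
tcp_pos: [0.6541, -0.0821, 0.0636]
tool_rot: [-2.383, -2.046, 0.001]
wrist_force: [-4.7, 0.1, 2.6]
gripper_width: 0.0478
t: 26.45
tcp_pos: [0.655, -0.0823, 0.1051]
tool_rot: [2.383, 2.045, 0.001]
wrist_force: [-0.6, 0.2, -0.4]
gripper_width: 0.0483
t: 26.95
tcp_pos: [0.6549, -0.0822, 0.2009]
tool_rot: [2.383, 2.045, 0.002]
wrist_force: [-0.1, 0.1, -0.7]
gripper_width: 0.0481
t 26.95 at [ 0.6549 -0.0822  0.2009] yaw -8.7 shift mm [-287.3  -54.     2.3] turn [0.11 0.   0.03]
```

```bash
python3 -m pendant '[[-0.012,-0.002,0,0,0,0],[-0.038,-0.007,0,0,0,0],[-0.070,-0.013,0,0,0,0],[-0.105,-0.020,0,0,0,0],[-0.140,-0.026,0,0,0,0]]'
python3 -m pendant '[[-0.036,-0.007,0,0,0,0],[-0.072,-0.014,0,0,0,0],[-0.105,-0.020,0,0,0,0],[-0.132,-0.025,0,0,0,0],[-0.147,-0.028,0,0,0,0]]'
python3 -m pendant '[[0,0,0.005,0,0,0],[0,0,0.02,0,0,0],[0,0,0.03,0,0,0],[0,0,0.03,0,0,0]]'
python3 - <<'E'
from h import *
go((.558,-.358,.0492),-8.75)
a,c=snap('top','top2.png'); b,_=snap('wrist','w7.png')
a=cv2.imread('pics/top2.png')[90:270,270:470]; cv2.imwrite('pics/v7.png',np.hstack([cv2.resize(a,(400,360)),cv2.resize(cv2.imread('pics/w7.png'),(400,360))]))
E
```

```text
t: 27.45
tcp_pos: [0.6063, -0.2183, 0.1977]
tool_rot: [-2.383, -2.045, 0.001]
wrist_force: [1.2, -0.3, -0.4]
gripper_width: 0.0479
t: 27.95
tcp_pos: [0.556, -0.36, 0.1977]
tool_rot: [-2.385, -2.043, 0.001]
wrist_force: [0.6, 0.1, -0.6]
gripper_width: 0.0478
t: 28.35
tcp_pos: [0.5573, -0.356, 0.1661]
tool_rot: [-2.38, -2.045, 0.001]
wrist_force: [0.5, 0.9, -0.6]
gripper_width: 0.048
t 28.35 at [ 0.5573 -0.356   0.1661] yaw -8.6 shift mm [ -2.1   1.4 116.9] turn [-0.19 -0.11  0.1 ]
```

View pics/v7.png

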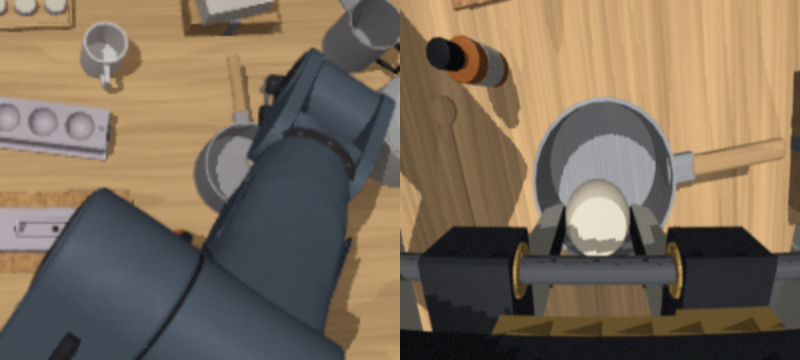

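The wrist view shows the flat-topped casting held over the pan. The rim is at x=535..673 with its far edge at (604,98). I'll check that against the rim centre.

Run:
```python
from h import *
c=calibration('wrist'); y=np.array([.152,.988,0]);x=np.array([.988,-.152,0])
far=plane(c,261,104.5,.082); l=plane(c,173,192,.082); r=plane(c,349,192,.082)
print('far-ctr',(far-.076*y)[:2].round(4),'lr',l[:2].round(4),r[:2].round(4),((l+r)/2)[:2])
go((.558,-.358,.0492),-8.75)
```

```text
far-ctr [ 0.5636 -0.3604] lr [ 0.4943 -0.3425] [ 0.6362 -0.3643] [ 0.56525272 -0.35341542]
t 28.45 at [ 0.5579 -0.3569  0.1682] yaw -8.7 shift mm [ -1.1   0.3 119. ] turn [-0.04 -0.02  0.09]
```

```bash
python3 -m pendant '[[-0.002,0.005,0.01,0,0,0],[-0.002,0.005,0.03,0,0,0],[-0.002,0.005,0.055,0,0,0],[-0.002,0.005,0.075,0,0,0],[-0.002,0.005,0.09,0,0,0]]'
python3 -m pendant '[[0,0,0.01,0,0,0],[0,0,0.017,0,0,0],[0,0,0.022,0,0,0],[0,0,0.022,0,0,0]]'
python3 - <<'E'
from h import *
go((.563,-.359,.0492),-8.75)
E
```

```text
t: 28.95
tcp_pos: [0.5623, -0.3602, 0.077]
tool_rot: [-2.383, -2.046, 0.0]
wrist_force: [0.4, 0.8, -0.3]
gripper_width: 0.0478
t: 29.35
tcp_pos: [0.5623, -0.3604, 0.0565]
tool_rot: [-2.384, -2.046, 0.0]
wrist_force: [0.4, -0.3, -0.5]
gripper_width: 0.0481
t 29.35 at [ 0.5623 -0.3604  0.0565] yaw -8.7 shift mm [1.5 0.4 7.3] turn [-0.   -0.    0.03]
```

```bash
python3 -m pendant '[[0,0,0.003,0,0,0],[0,0,0.005,0,0,0],[0,0,0.0065,0,0,0],[0,0,0.0073,0,0,0],[0,0,0.0073,0,0,0]]'
python3 -m pendant '[[0,0,0,0,0,0],[0,0,0,0,0,0],[0,0,0,0,0,0],[0,0,0,0,0,0]]' 0.64 15
python3 -m pendant '[[0,0,-0.008,0,0,0],[0,0,-0.025,0,0,0],[0,0,-0.05,0,0,0],[0,0,-0.08,0,0,0],[0,0,-0.12,0,0,0]]'
python3 -m pendant '[[0.02,0,-0.03,0,0,0],[0.06,0,-0.06,0,0,0],[0.10,0,-0.08,0,0,0],[0.14,0,-0.1,0,0,0],[0.17,0,-0.1,0,0,0]]'
python3 -m pendant '[[0.03,-0.03,0,0,0,0],[0.06,-0.06,0,0,0,0],[0.08,-0.09,0,0,0,0],[0.1,-0.13,0,0,0,0],[0.12,-0.17,0,0,0,0]]'
python3 -m pendant '[[0.02,-0.03,0,0,0,0],[0.04,-0.06,0,0,0,0],[0.05,-0.09,0,0,0,0],[0.05,-0.09,0,0,0,0]]'
python3 - <<'E'
from h import *
snap('top','top3.png')
a=cv2.imread('pics/top3.png')[90:280,140:440]; cv2.imwrite('pics/v8.png',cv2.resize(a,None,fx=2.6,fy=2.6,interpolation=cv2.INTER_CUBIC))
E
```

```text
t: 29.85
tcp_pos: [0.5623, -0.3604, 0.0493]
tool_rot: [-2.384, -2.046, 0.0]
wrist_force: [-0.1, -0.5, 0.0]
gripper_width: 0.048
t: 30.25
tcp_pos: [0.5623, -0.3605, 0.0494]
tool_rot: [2.384, 2.046, 0.0]
wrist_force: [-0.4, 0.6, 0.2]
gripper_width: 0.0596
t: 30.75
tcp_pos: [0.5618, -0.3601, 0.171]
tool_rot: [-2.383, -2.045, 0.0]
wrist_force: [0.4, -0.4, -0.6]
gripper_width: 0.0593
t: 31.25
tcp_pos: [0.5891, -0.1906, 0.2742]
tool_rot: [2.379, 2.043, 0.005]
wrist_force: [0.2, -0.5, -0.5]
gripper_width: 0.0596
t: 31.75
tcp_pos: [0.4368, -0.047, 0.2705]
tool_rot: [2.383, 2.045, 0.002]
wrist_force: [0.9, 0.3, 1.1]
gripper_width: 0.0593
t: 32.15
tcp_pos: [0.3545, 0.0163, 0.2705]
tool_rot: [2.381, 2.048, 0.002]
wrist_force: [0.6, 0.0, -0.1]
gripper_width: 0.0594
```

View pics/v8.png

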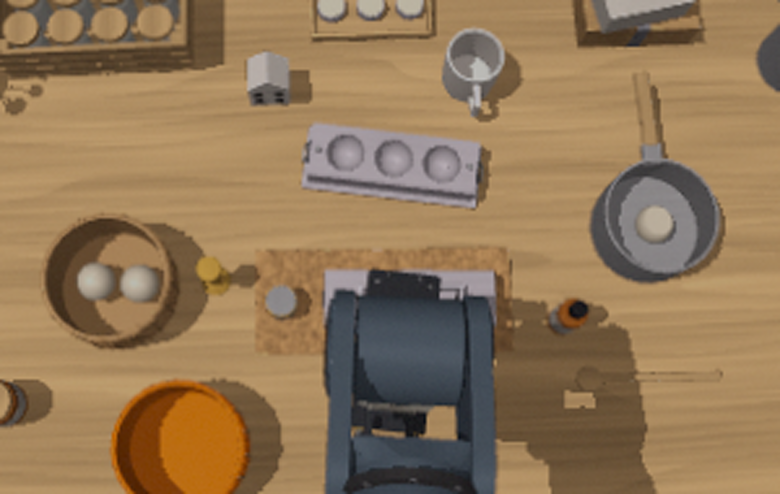

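The final top view shows both full balls in the basket at (97,281) and (140,284), the flat-topped one in the pan at (656,224), and empty mould cavities. The bystanders are where they started and the arm is clear, so I'm handing in.

Run:
```python
from h import *
print(arm.get_state()['wrist_force'],arm.get_state()['joint_velocities'].round(3)); print(workorder.close_job())
```

```text
[ 0.51421083 -0.24878346  0.44806592] [-0.024  0.049 -0.044 -0.003 -0.016 -0.011]
the job is handed in; nothing more can be done
None
```

I opened the mould and handed in the job at about 32 s of robot time; hand-in gives no verdict.

- **Top half:** it lies flat, right way up, on the cork mat. By the tool pose at release it is about 30 mm from the mat's centre along the row and about 1 mm across. It was in place in later views, but the arm partly covered it in the last picture.
- **Castings:** both full balls rest side by side on the basket floor, and the flat-topped one rests in the pan. Each was lowered to within about 1 mm of the floor before release. The wrist force at my checks stayed under about 10 N throughout.
- **Last check:** the final top view shows all three castings in place and the mould cavities empty. The basket and pan look unmoved, and so do the bystanders in view. The jar was only partly in the frame. The arm stood clear, about 0.27 m up over the mat.
- **Disagreements:** rim readings for the basket and the pan differed by up to about 1 cm between views, so I averaged them. My first reading of the tool position after the long move to the mould was up to about 8 mm off because the arm was still settling, and I corrected it before gripping.

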